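# Hang the blue pipette on the pipette carousel

## Robot

A 7-joint arm with a two-finger parallel gripper is mounted at the origin on a cart in front of the work surface, level with it; the furniture and walls round the work are solid. World frame = base frame: x ahead of the robot, y to its left, z up, the work surface at z = 0. Lengths are in m, angles in degrees, forces in N, time in s.
With the tool pointing down it reaches from about 0.425 to 1.025 m from the base axis. Payload 9.4 kg.
Tool frame: the origin (TCP) lies at the centre of the arm's flange, where the gripper is bolted on; the fingertips stand 186 mm ahead of it and the grasp point (between the pads) lies 167 mm ahead of it; z points along the fingers, y is the direction in which the jaws open and shut (so a half turn about z gives the same grasp; the last joint's range is limited). The gripper opens to 93 mm and grips with 3 to 60 N. Pads are 15 mm wide; open, the fingers measure 128 mm over their backs; the gripper's body (75 mm by 188 mm) begins 65 mm behind the grasp point.
Start: joints at [-69.54, 34.337, -0.143, 91.639, 0.103, 54.024, -4.572], TCP at [0.305, 0.658, 0.405] pointing down, gripper open.
Joint ranges: [-147.43, 147.43], [-19.82, 112.94], [-74.19, 73.91], [6.32, 146.72], [-59.91, 239.91], [6.04, 106.73], [-150.56, 150.56]. Speed limits (degrees/s): [127.2, 127.2, 172.46, 172.46, 180, 180, 180].

## Interface

Orientations are given as a 3x3 rotation matrix whose columns are the frame's x, y, z axes.
In Python, from bench import telemetry, viewer, env gives the robot as it stands. The module is installed in compiled form; this text tells all that it offers.
- The arm moves only by the shell command python3 -m handwheel 'ROWS' [FORCE]. ROWS is JSON, a list of rows, each a list of 7 numbers: the shift along the tool's x, y, z in units of 30 mm (1.0 is 30 mm), then the turn, a rotation vector about the tool's x, y, z in units of 4 degrees (1.0 is 4 degrees), then the opening, from 0 (shut) to 1 (fully open). A call has 1 to 20 rows; each row shifts and turns the commanded pose from where the row before left it, along the tool's axes as they then stand; what a row does not reach is not made up. A row lasts 1/10 s, in which the tool goes at most 50 mm and 8.59 degrees, less where a joint would pass 70% of its speed; a pose out of reach is approached as far as the arm can. A call with a number of a shift or a turn outside -1 to 1 is refused whole. A call with a gripper value outside its range is refused whole. The fingers move at their own pace and stop on an object; FORCE is the grip in N (left out, the last holds). Time passes only in rows, so rows that do not move let the fingers close. It gives the time, the measured TCP pose, the force and the opening at its end, in the units of the state.
- telemetry.get_state(): the state, without advancing time (a new reading comes with each control period).
- viewer.get_image(name): name is "scene" or "top" or "wrist"; returns the picture (400x640x3 uint8, red, green, blue); there is no depth.
- viewer.calibration(name): a dict with "mtx" (3x3 intrinsics, pixels), "origin" and "attitude" of the camera in the world; the wrist camera has in their place "T_tool_cam" (4x4, takes a point from camera to tool coordinates, whose origin is the TCP and whose axes are the flange's). Camera axes: x right, y down, z forward; pixel columns grow to the right and rows downward; lengths in m; the calibration is good to about 2 mm. The wrist camera is an equidistant fisheye: a pixel r from the principal point sees the ray r / f radians off the axis. A picture is of the moment at which its call begins: read the wrist's pose just before it. calibration takes no time and is no camera call.
- env.sign_off(): hands the job in, once; it reports no verdict.
The state is a dict: "time": time; "q": joint angles; "qvel": joint speeds; "joint_efforts": joint torques, N m; "tool_pos": TCP position; "tool_rot": TCP orientation; "wrist_force": force on the tool from outside, world axes, zero at the start; "ft_torque": the same for the moment, N m; "opening": finger opening in m.
Only numpy, scipy, OpenCV 4.12 (cv2) and the standard library are available. Lean on these libraries where they do the work, as an engineer would, in place of code of your own. Each camera call takes 0.05 s, during which the arm holds its last target. There are 200 camera calls.

## Task

Turn the pipette carousel until its one empty hook stands over the orange pointer on its foot. Then take the blue pipette out of the bench rack and lower it onto that hook, without dropping it, so that it hangs upright by its collar, still over the pointer. Leave the other pipettes hanging where they are, on carousel and rack, and do not disturb the glassware and other things around.

Things in the scene. Friction and masses are not known exactly. Their poses are not given: they have to be found in the camera images.
- pip_blue_centre (a point): BLUE-handled micropipette, upright, round, 155 mm tall, 56-112 g. Point: on its axis (z, up), 77.5 mm above its tip. From the tip up: nose 8-12 mm wide (0-25 mm), white shaft 16 wide (to 75), grey collar 40 wide (75-82), blue handle 26 wide (82-145; grip at about 125), plunger button (to 155). Starts in one of the rack's holes. The one to hang
- pip_blue_collar (a point): the underside of the blue pipette's collar, on its axis, 2.5 mm below its centre point; this rests on the hook
- pip_red_centre (a point): micropipette with RED handle, upright, 155 mm tall, shape as the blue one; this point is on its axis 77.5 mm above its tip. Stays in the rack
- pip_yellow_centre (a point): micropipette with YELLOW handle, upright, 155 mm tall, shape as the blue one; this point is on its axis 77.5 mm above its tip. Stays in the rack
- rack_top (a point): white bench rack, fixed: middle of its top plate's upper face, 90 mm above the bench. Plate 56 mm along its x, about 210 along its y; three holes (26 mm wide) on its y axis at -65, 0 and +65 mm, a pipette hanging by its collar in each (blue, red, yellow in any order), tip 15 mm above the bench
- empty_hook (a point): the carousel's one empty hook: where the hung pipette's axis and collar underside belong, 105 mm above the bench, 110 mm from the carousel axis, outward = its -x. A level fork of two 8 mm steel bars 24 mm apart, open outward; cross bar 17 mm inward; 26 mm outward the ends turn up 14 mm. Enter from above, nose first between the bars, or from outside over the ends
- knob (a point): black knob bar on the carousel's axis, 60x16x34 mm, centre 170 mm above the bench (153-187), long side along its x axis; the empty hook lies toward its -x. Turns the hooks with it, either way, no stop within a turn, no clicks; stays where left; needs about 0.1 N m. Hung pipettes' tops are at 185 mm
- pointer (a point): orange pointer on the carousel's fixed round white foot (105 mm radius, 18 mm high), facing roughly toward the robot. This point lies 110 mm from the carousel axis; the empty hook is to stand directly above it
- hung_1_centre (a point): micropipette with GREY handle, upright, 155 mm tall, shape as the blue one; this point is on its axis 77.5 mm above its tip. Hangs loosely on one of the other four hooks (72 degrees apart); stays hung and turns along with the carousel
- hung_2_centre (a point): micropipette with GREY handle, upright, 155 mm tall, shape as the blue one; this point is on its axis 77.5 mm above its tip. Hangs loosely on one of the other four hooks (72 degrees apart); stays hung and turns along with the carousel
- hung_3_centre (a point): micropipette with GREY handle, upright, 155 mm tall, shape as the blue one; this point is on its axis 77.5 mm above its tip. Hangs loosely on one of the other four hooks (72 degrees apart); stays hung and turns along with the carousel
- hung_4_centre (a point): micropipette with GREY handle, upright, 155 mm tall, shape as the blue one; this point is on its axis 77.5 mm above its tip. Hangs loosely on one of the other four hooks (72 degrees apart); stays hung and turns along with the carousel
- flask: conical glass flask, 75 mm across, 103 mm high, behind the rack; origin at its underside's centre. Leave alone
- beaker: glass beaker, 56 mm across, 68 mm high, beside the rack; origin at its underside's centre. Leave alone
- cylinder: glass measuring cylinder on a blue foot, 55 mm wide, 160 mm high, between the rack and the carousel; origin at its underside's centre. Leave alone
- timer: white countdown timer, 61x63x18 mm, in front of the rack; origin at its underside's centre. Leave alone
- amber: amber bottle, 42 mm across, 85 mm high, behind the carousel; origin at its underside's centre. Leave alone
There are look-alikes about, which are no part of the job. What is shaped like the part that bears pip_blue_centre but green or turquoise is not meant.

How it is judged:
By the outcome, as a careful person would: the job done as asked, in the order asked, and still so for the second after the job is handed in, with the robot touching nothing.
It also fails if it takes over 48 s, if anything falls off the work surface, if the arm or the gripper's body presses on something with over 40 N, if the wrist force passes 120 N, or if a joint passes its speed limit or range.

## Working session

There is one attempt and no reset: what is moved stays moved. The work goes in short steps, Python scripts to look and compute and a shell command to move; the robot and the scene stay as the last step left them, time stands still between calls to the robot, and variables do not carry over. Pictures are saved under pics/ and viewed, about 8 in all and at most 12, crops included, and the job is handed in when it is done.

```bash
mkdir -p pics; python3 - <<'E'
from bench import telemetry, viewer, env
import cv2,numpy as np
np.set_printoptions(precision=4,suppress=True)
s=telemetry.get_state();print(s)
for n in("scene","top"):
    im=viewer.get_image(n);cv2.imwrite(f"pics/{n}0.png",im[:,:,::-1]);print(n,viewer.calibration(n))
print(viewer.calibration("wrist"))
E
```

```text
{'time': 0.0, 'q': array([-69.5405,  34.385 ,  -0.146 ,  91.6794,   0.1049,  54.0245,
        -4.574 ]), 'qvel': array([-0.0591, -0.0332,  0.0928,  0.1001,  0.0428, -0.0021, -0.0172]), 'joint_efforts': array([  0.0014, -76.5067,   1.4979, -25.237 ,  -0.0524,   0.0168,
         0.0002]), 'tool_pos': array([0.3046, 0.6577, 0.4039]), 'tool_rot': array([[-0.9074,  0.4203, -0.0005],
       [ 0.4203,  0.9074, -0.0015],
       [-0.0002, -0.0015, -1.    ]]), 'wrist_force': array([-0.462 ,  0.3018,  0.1746]), 'ft_torque': array([-0.0096, -0.0097,  0.0141]), 'opening': 0.09306780678077109}
scene {'mtx': array([[463.1336,   0.    , 323.8585],
       [  0.    , 463.1336, 192.0643],
       [  0.    ,   0.    ,   1.    ]]), 'origin': array([-0.3467,  0.9261,  0.796 ]), 'attitude': array([[-0.7342, -0.3237,  0.5968],
       [-0.6788,  0.3336, -0.6542],
       [ 0.0127, -0.8854, -0.4646]])}
top {'mtx': array([[439.3201,   0.    , 319.1856],
       [  0.    , 439.3201, 197.9873],
       [  0.    ,   0.    ,   1.    ]]), 'origin': array([ 0.2869, -0.01  ,  1.4098]), 'attitude': array([[ 0.0095, -0.9868,  0.1617],
       [-0.9999, -0.0114, -0.0111],
       [ 0.0128, -0.1616, -0.9868]])}
{'mtx': array([[309.7069,   0.    , 326.7606],
       [  0.    , 309.7069, 202.5282],
       [  0.    ,   0.    ,   1.    ]]), 'T_tool_cam': array([[ 0.0002, -0.9598, -0.2808,  0.0795],
       [ 1.    ,  0.0006, -0.0013,  0.0009],
       [ 0.0014, -0.2808,  0.9598,  0.0195],
       [ 0.    ,  0.    ,  0.    ,  1.    ]])}
```

View pics/scene0.png

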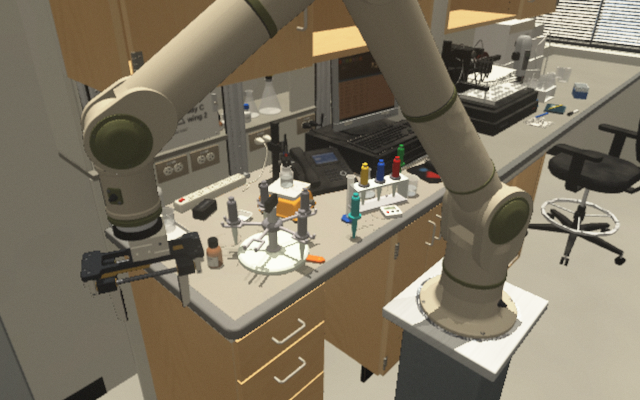

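View pics/top0.png

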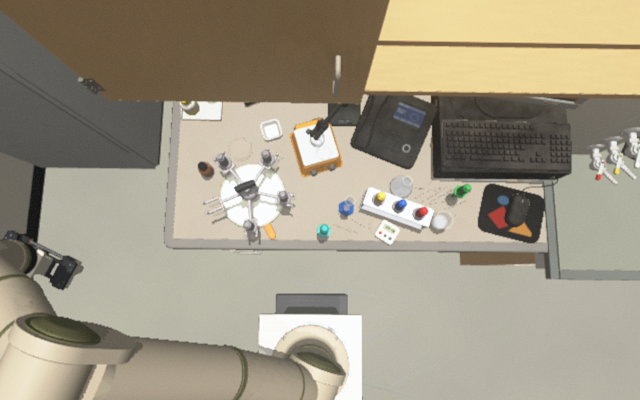

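Scene: yellow, blue, red in the rack (about 365,172 / 381,168 / 396,165), and the carousel at about (272,230). Top: rack at (400,207), carousel at (250,193), pointer at (269,231), turquoise decoy at (323,231). The empty hook appears to be at image left, about (212,206). I'll enlarge both.

```bash
python3 - <<'E'
import cv2,numpy as np
a=cv2.imread("pics/top0.png")[140:250,195:295];b=cv2.imread("pics/top0.png")[180:250,315:465]
A=cv2.resize(a,None,fx=5,fy=5,interpolation=cv2.INTER_CUBIC)
cv2.imwrite("pics/c1.png",A)
B=cv2.resize(b,None,fx=5,fy=5,interpolation=cv2.INTER_CUBIC);cv2.imwrite("pics/c2.png",B)
E
```

```text
(no output)
```

View pics/c1.png

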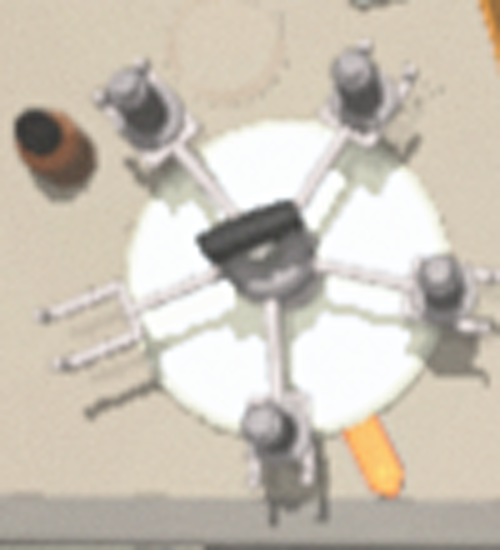

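View pics/c2.png

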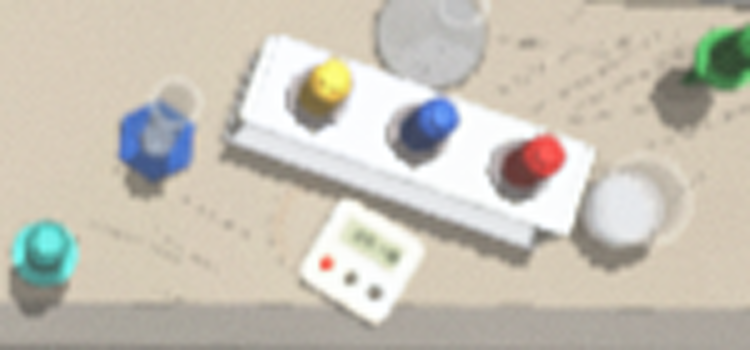

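c1: knob top about (250,230), four grey plungers at (130,85), (352,68), (440,270), (272,418), empty fork toward (50,340), pointer from (355,425) to (388,490). c2: plungers yellow (332,76), blue (440,112), red (546,148); cylinder top at (177,100), flask at (430,40).

```bash
cat > h.py <<'E'
from bench import telemetry, viewer, env
import numpy as np, cv2
from scipy.optimize import least_squares
np.set_printoptions(precision=4,suppress=True)
def ray(n,uv,z):
    c=viewer.calibration(n);d=c["attitude"]@np.linalg.inv(c["mtx"])@[uv[0],uv[1],1]
    o=c["origin"];return o+d*(z-o[2])/d[2]
def wproj(P,s):
    T=viewer.calibration("wrist");M=T["T_tool_cam"];K=T["mtx"]
    p=M[:3,:3].T@(s["tool_rot"].T@(np.array(P)-s["tool_pos"])-M[:3,3])
    r=np.hypot(p[0],p[1]);th=np.arctan2(r,p[2]);return K[:2,2]+K[0,0]*th*p[:2]/r
def wray(uv,z,s):
    T=viewer.calibration("wrist");M=T["T_tool_cam"];K=T["mtx"]
    d=(np.array(uv)-K[:2,2])/K[0,0];th=np.hypot(*d)
    v=s["tool_rot"]@(M[:3,:3]@np.r_[d/th*np.sin(th),np.cos(th)]);o=s["tool_pos"]+s["tool_rot"]@M[:3,3]
    return o+v*(z-o[2])/v[2]
E
python3 - <<'E'
from h import *
f=lambda x,y,u0,v0:(u0+(x+.5)/5-.5,v0+(y+.5)/5-.5)
c1=lambda x,y,z:ray("top",f(x,y,195,140),z); c2=lambda x,y,z:ray("top",f(x,y,315,180),z)
H=np.array([c1(*p,.184) for p in((130,85),(352,68),(440,270),(272,418))]);print(H)
foot=c1(288,279,.018);knob=c1(250,230,.187);print("foot",foot,"knob",knob)
A=lambda p,c:np.degrees(np.arctan2(p[1]-c[1],p[0]-c[0]))
c=foot
g=[A(h,c) for h in H];print(g)
def res(v):return np.concatenate([H[i,:2]-v[:2]-.11*np.array([np.cos(v[2]+k*np.pi*.4),np.sin(v[2]+k*np.pi*.4)]) for i,k in enumerate((1,0,-1,-2))])
r=least_squares(res,[*c[:2],np.radians(g[1])]);print(r.x[:2],"empty angle",np.degrees(r.x[2])+144,np.abs(r.fun).max())
for z in(.018,.01,.005): print("pointer",[(c1(*p,z),A(c1(*p,z),r.x),np.hypot(*(c1(*p,z)[:2]-r.x[:2]))) for p in((355,425),(388,490),(372,458))])
print("fork",A(c1(130,310,.105),r.x),A((c1(45,317,.119)+c1(65,365,.119))/2,r.x),c1(45,317,.119),c1(65,365,.119))
print("knob dir",c1(297,204,.187)-c1(200,240,.187))
for n,p in dict(y=(332,76),b=(440,112),r=(546,148)).items(): print(n,c2(*p,.168))
print("cyl top",c2(177,100,.16),"cylfoot",c2(157,142,.01),"turq",c2(45,245,.155), "timer",c2(362,262,.018),"beak",c2(625,207,0),"flask",c2(430,40,0))
E
```

```text
[[0.6045 0.2597 0.184 ]
 [0.6162 0.1331 0.184 ]
 [0.4991 0.0799 0.184 ]
 [0.414  0.1718 0.184 ]]
foot [0.5208 0.1893 0.018 ] knob [0.5203 0.1875 0.187 ]
[np.float64(40.05691403891417), np.float64(-30.540218518769358), np.float64(-101.2371078602972), np.float64(-170.67996247267618)]
[0.5221 0.1861] empty angle 114.4124284821638 0.0020706198046079247
pointer [(array([0.4273, 0.1437, 0.018 ]), np.float64(-155.8515754165173), np.float64(0.10382881195023502)), (array([0.3864, 0.1216, 0.018 ]), np.float64(-154.58145661365222), np.float64(0.15026545375388917)), (array([0.4065, 0.1323, 0.018 ]), np.float64(-155.02588326464772), np.float64(0.1275142108883942))]
pointer [(array([0.4282, 0.1446, 0.01  ]), np.float64(-156.11686444011488), np.float64(0.10273175201002034)), (array([0.3869, 0.1224, 0.01  ]), np.float64(-154.749395448618), np.float64(0.14942472473585272)), (array([0.4072, 0.1331, 0.01  ]), np.float64(-155.23016625338815), np.float64(0.12654631893979945))]
pointer [(array([0.4287, 0.1451, 0.005 ]), np.float64(-156.2855644271292), np.float64(0.10204722748826695)), (array([0.3873, 0.1229, 0.005 ]), np.float64(-154.85531970925834), np.float64(0.14889992698183072)), (array([0.4076, 0.1336, 0.005 ]), np.float64(-155.35943660622343), np.float64(0.12594221357622357))]
fork 112.95344576297374 114.51441941249753 [0.4794 0.3177 0.119 ] [0.4508 0.3045 0.119 ]
knob dir [ 0.0214 -0.054   0.    ]
y [ 0.5017 -0.2014  0.168 ]
b [ 0.4814 -0.2632  0.168 ]
r [ 0.4613 -0.3236  0.168 ]
cyl top [ 0.488  -0.1129  0.16  ] cylfoot [ 0.4845 -0.1123  0.01  ] turq [ 0.4038 -0.0375  0.155 ] timer [ 0.4079 -0.2421  0.018 ] beak [ 0.4469 -0.4162  0.    ] flask [ 0.5554 -0.2919  0.    ]
```

Measurements agree with the given sizes: rack pitch 65 mm, hook radius 110 mm, and the fork angle found two ways is about 114°. The carousel axis is at about (0.521, 0.187) and the pointer at about -155.2°, so the turn needed is about +90.6°. I'll move above the knob and turn the jaws across it.

```bash
python3 -m handwheel '[[-0.41,-0.35,0,0,0,0,0.6],[-0.82,-0.7,0,0,0,0,0.6],[-0.82,-0.7,0,0,0,0,0.6],[-0.82,-0.7,0,0,0,0,0.6],[-0.82,-0.7,0,0,0,0,0.6],[-0.82,-0.7,0,0,0,0,0.6],[-0.82,-0.7,0,0,0,0,0.6],[-0.82,-0.7,0,0,0,0,0.6],[-0.82,-0.7,0,0,0,0,0.6],[-0.82,-0.7,0,0,0,0,0.6],[-0.82,-0.7,0,0,0,0,0.6],[-0.82,-0.7,0,0,0,0,0.6],[-0.82,-0.7,0,0,0,0,0.6],[-0.82,-0.7,0,0,0,0,0.6],[-0.82,-0.7,0,0,0,0,0.6],[-0.82,-0.7,0,0,0,0,0.6],[-0.41,-0.35,0,0,0,0,0.6]]' 30
python3 -m handwheel '[[0,0,0,0,0,1,0.6],[0,0,0,0,0,1,0.6],[0,0,0,0,0,1,0.6],[0,0,0,0,0,1,0.6],[0,0,0,0,0,1,0.6],[0,0,0,0,0,1,0.6],[0,0,0,0,0,1,0.6],[0,0,0,0,0,1,0.6],[0,0,0,0,0,1,0.6],[0,0,0,0,0,1,0.6],[0,0,0,0,0,0.2,0.6],[0,0,0,0,0,0,0.6]]'
python3 - <<'E'
from h import *
s=telemetry.get_state();im=viewer.get_image("wrist");cv2.imwrite("pics/w1.png",im[:,:,::-1])
print(s["time"],s["q"],s["tool_pos"],s["tool_rot"]);print(wproj([.5213,.187,.187],s))
E
```

```text
time: 1.8
tool_pos: [0.5212, 0.1834, 0.4048]
tool_rot: [[-0.906, 0.424, 0.0], [0.424, 0.906, -0.001], [-0.001, -0.001, -1.0]]
wrist_force: [-0.2, -0.1, 0.2]
opening: 0.0557
time: 3.0
tool_pos: [0.5203, 0.1869, 0.4047]
tool_rot: [[-0.413, 0.911, -0.0], [0.911, 0.413, -0.0], [-0.0, -0.0, -1.0]]
wrist_force: [-0.4, -0.4, 0.1]
opening: 0.0557
3.0 [-34.3874  22.8293  12.0321 114.9361  -6.8047  42.9016   6.1108] [0.5203 0.1869 0.4047] [[-0.4129  0.9108 -0.0001]
 [ 0.9108  0.4129 -0.0003]
 [-0.0002 -0.0002 -1.    ]]
[328.7628 232.7868]
```

View pics/w1.png

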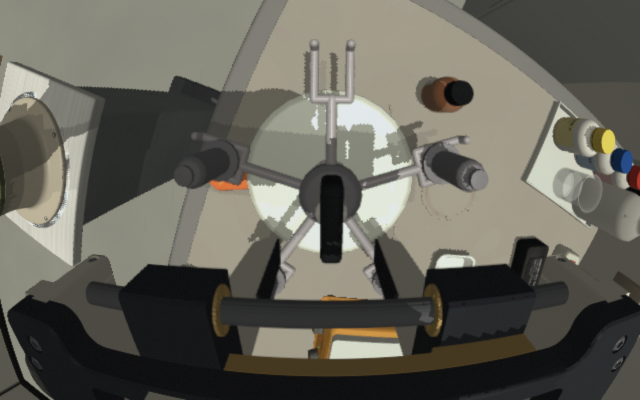

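The wrist view shows the knob bar centred at column 331, with its near end at row 262. The fork tips are at (315,45) and (351,45), the cross bar is at (331,98), and the orange pointer is partly hidden at (230,183).

```bash
python3 - <<'E'
from h import *
s=telemetry.get_state()
e=(wray((315,44),.119,s)+wray((351,44),.119,s))/2;x=wray((331.5,98),.105,s);n=wray((331,262),.187,s)
print(e,x,n,np.linalg.norm(wray((315,44),.119,s)-wray((351,44),.119,s)))
for a,b in((n,e),(x,e),(n,x)): d=b-a;print(np.degrees(np.arctan2(d[1],d[0])),np.hypot(*d[:2]))
d=(e-n)[:2]/np.hypot(*(e-n)[:2]);print("axis from near end",n[:2]+.03*d, "from fork", e[:2]-.136*d)
R=s["tool_rot"];print((R.T@(np.r_[n[:2]+.03*d,0]-s["tool_pos"]))[:2])
E
```

```text
[0.4664 0.3175 0.119 ] [0.4848 0.2744 0.105 ] [0.5323 0.1672 0.187 ] 0.03043332746359572
113.66787328437438 0.16408716108172464
113.10017558778172 0.04690803965057705
113.89511929163484 0.11718234562483443
axis from near end [0.5202 0.1947] from fork [0.521  0.1929]
[0.0071 0.0031]
```

The cameras disagree by about 6 mm along the knob's length. The grip allows that, so I'll descend and compare the knob directly with the pads.

```bash
python3 -m handwheel '[[0.06,0.04,0.3,0,0,0,0.6],[0.06,0.03,0.5,0,0,0,0.6],[0,0,0.5,0,0,0,0.6],[0,0,0.5,0,0,0,0.6],[0,0,0.4,0,0,0,0.6],[0,0,0,0,0,0,0.6]]'
python3 - <<'E'
from h import *
s=telemetry.get_state();im=viewer.get_image("wrist");cv2.imwrite("pics/w2.png",cv2.resize(im[120:360,180:480,::-1],None,fx=2.5,fy=2.5,interpolation=cv2.INTER_CUBIC))
im=viewer.get_image("top");cv2.imwrite("pics/t2.png",im[:,:,::-1])
R=s["tool_rot"];p=s["tool_pos"]
for y in(-.028,.028):
  for z in(.167,.186): print(y,z,(wproj(p+R@[0,y,z],s)-[180,120])*2.5)
print(s["wrist_force"],p)
E
```

```text
time: 3.65
tool_pos: [0.5207, 0.1916, 0.3369]
tool_rot: [[-0.413, 0.911, -0.003], [0.911, 0.413, -0.001], [-0.0, -0.003, -1.0]]
wrist_force: [-0.9, 0.1, -0.6]
opening: 0.0557
-0.028 0.167 [239.4477 367.2714]
-0.028 0.186 [251.3821 329.9215]
0.028 0.167 [497.5777 367.3449]
0.028 0.186 [485.497  329.9978]
[-0.8571  0.1191 -0.6476] [0.5207 0.1916 0.3369]
```

View pics/w2.png

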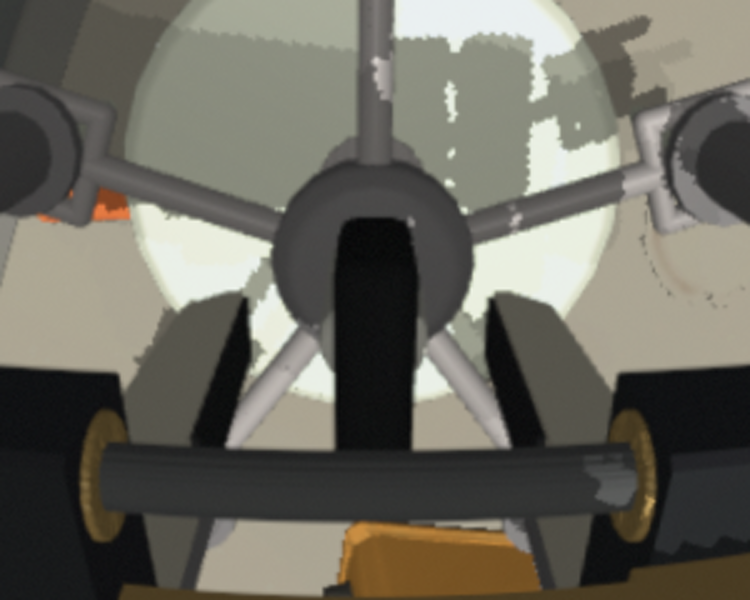

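```bash
python3 - <<'E'
from h import *
s=telemetry.get_state();R=s["tool_rot"];p=s["tool_pos"]
F=lambda x,y:(180+(x+.5)/2.5-.5,120+(y+.5)/2.5-.5)
for nm,q,z,dx in(("end bottom",(376,216),.153,.03),("hub@.153",(373,258),.153,0),("foot",(373,140),.018,0)):
    w=wray(F(*q),z,s); t=R.T@(w-p); print(nm,w,t[:2]-[dx,0])
for y in(300,):print([R.T@(wray(F(x,y),p[2]-.186,s)-p) for x in(247,490)])
E
```

```text
end bottom [0.5105 0.2185 0.153 ] [-0.0011  0.0015]
hub@.153 [0.5141 0.2091 0.153 ] [0.0188 0.0008]
foot [0.5146 0.2095 0.018 ] [0.019  0.0016]
[array([ 0.008 , -0.0288,  0.186 ]), array([0.008 , 0.0284, 0.186 ])]
```

The pads read correctly in the wrist camera: the jaws centre within 0.5 mm, and the knob sits 1.5 mm off in y and about 1 mm in x. I'll correct, grip, and start the turn.

```bash
python3 -m handwheel '[[-0.03,0.05,-0.1,0,0,0,0.6],[0,0,0,0,0,0,0.1],[0,0,0,0,0,0,0.1],[0,0,0,0,0,0,0.1],[0,0,0,0,0,0,0.1],[0,0,0,0,0,0,0.1]]' 25
python3 -m handwheel '[[0,0,0,0,0,-0.3,0.1],[0,0,0,0,0,-0.6,0.1],[0,0,0,0,0,-0.7,0.1],[0,0,0,0,0,-0.7,0.1],[0,0,0,0,0,-0.7,0.1],[0,0,0,0,0,-0.7,0.1],[0,0,0,0,0,-0.7,0.1],[0,0,0,0,0,-0.7,0.1],[0,0,0,0,0,-0.7,0.1],[0,0,0,0,0,-0.7,0.1]]'
```

```text
time: 4.35
tool_pos: [0.5222, 0.1912, 0.3417]
tool_rot: [[-0.412, 0.911, -0.002], [0.911, 0.412, -0.001], [0.0, -0.002, -1.0]]
wrist_force: [-3.4, -1.3, 3.8]
opening: 0.0243
time: 5.35
tool_pos: [0.5222, 0.1913, 0.3417]
tool_rot: [[-0.772, 0.636, -0.002], [0.636, 0.772, -0.001], [0.001, -0.001, -1.0]]
wrist_force: [-4.7, -1.5, 5.7]
opening: 0.024
```

The opening reads 24 mm rather than 16, so I'll check that the knob really turns.

```bash
python3 - <<'E'
from h import *
s=telemetry.get_state();im=viewer.get_image("wrist");cv2.imwrite("pics/w3.png",im[:,:,::-1]);print(s["tool_pos"],s["ft_torque"],s["wrist_force"])
E
```

```text
[0.5222 0.1913 0.3417] [-0.3841  1.0357 -0.1316] [-4.6516 -1.5348  5.7444]
```

View pics/w3.png

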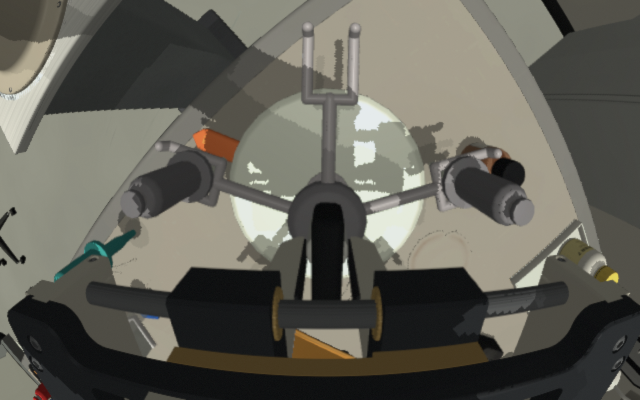

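The carousel turns with the tool: the fork is still straight ahead at column 331, and the orange pointer is approaching from the left at (215,143).

```bash
python3 -m handwheel '[[0,0,0,0,0,-0.7,0.1],[0,0,0,0,0,-0.7,0.1],[0,0,0,0,0,-0.7,0.1],[0,0,0,0,0,-0.7,0.1],[0,0,0,0,0,-0.7,0.1],[0,0,0,0,0,-0.7,0.1],[0,0,0,0,0,-0.7,0.1],[0,0,0,0,0,-0.7,0.1],[0,0,0,0,0,-0.7,0.1],[0,0,0,0,0,-0.7,0.1],[0,0,0,0,0,-0.7,0.1],[0,0,0,0,0,-0.7,0.1],[0,0,0,0,0,-0.7,0.1],[0,0,0,0,0,-0.7,0.1],[0,0,0,0,0,-0.7,0.1],[0,0,0,0,0,-0.7,0.1],[0,0,0,0,0,-0.7,0.1],[0,0,0,0,0,-0.7,0.1],[0,0,0,0,0,-0.7,0.1],[0,0,0,0,0,-0.4,0.1]]'
python3 - <<'E'
from h import *
s=telemetry.get_state();im=viewer.get_image("wrist");cv2.imwrite("pics/w4.png",cv2.resize(im[0:220,180:460,::-1],None,fx=2.7,fy=2.7,interpolation=cv2.INTER_CUBIC));print(s["tool_pos"],s["q"])
E
```

```text
time: 7.4
tool_pos: [0.5223, 0.1914, 0.3417]
tool_rot: [[-0.965, -0.263, -0.001], [-0.263, 0.965, -0.0], [0.001, -0.0, -1.0]]
wrist_force: [-5.0, -0.4, 5.1]
opening: 0.0244
[0.5223 0.1914 0.3417] [-16.5721  28.0771 -13.2383 116.7596  10.4557  36.3347  68.4725]
```

View pics/w4.png

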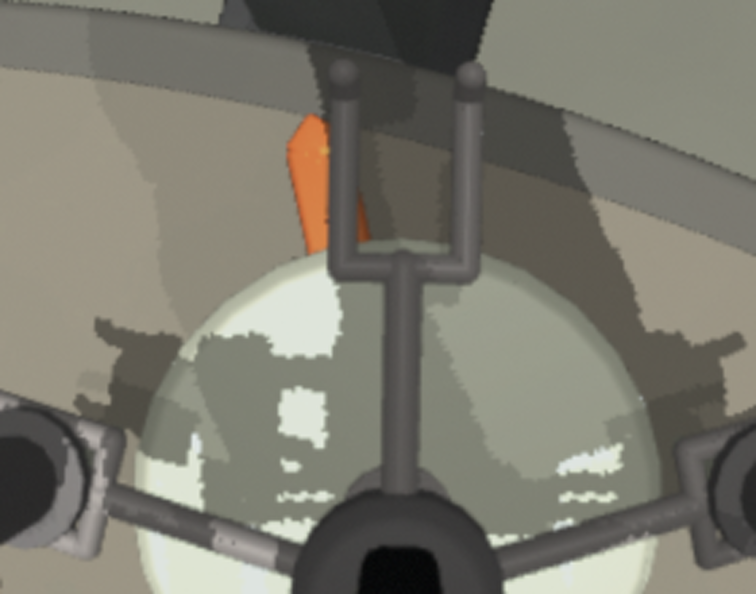

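The pointer tip is at (315,115), its base at the foot edge (339,248). The fork tips are at (343,72) and (470,75), so a few more degrees are needed.

```bash
python3 - <<'E'
from h import *
s=telemetry.get_state();R=s["tool_rot"];p=s["tool_pos"]
F=lambda x,y:(180+(x+.5)/2.7-.5,(y+.5)/2.7-.5)
ang=lambda d:np.degrees(np.arctan2(d[1],d[0]))%360
for ax in([.5223,.1914],[.5215,.189]):
  print(ax)
  for z in(.003,.01,.018):
    a,b=wray(F(315,115),z,s),wray(F(339,248),z,s);print(z,a[:2],b[:2],ang(a[:2]-ax),ang(b[:2]-ax),ang(a-b),np.hypot(*(a[:2]-ax)),np.hypot(*(b[:2]-ax)))
  e=[wray(F(*q),.119,s) for q in((343,70),(471,72))];m=(e[0]+e[1])/2;x=wray(F(403,265),.105,s)
  print("fork",m,x,ang(m[:2]-ax),ang(x[:2]-ax),ang(m-x),np.hypot(*(m[:2]-ax)),np.hypot(*(x[:2]-ax)))
print("tool",ang(R[:2,0]))
E
```

```text
[0.5223, 0.1914]
0.003 [0.38   0.1215] [0.4282 0.1442] 206.15185400914868 206.6587437312543 205.15089294681016 0.15854130808921632 0.1052517425797441
0.01 [0.3814 0.1226] [0.4286 0.1448] 206.0212740911416 206.45494619352652 205.1508929468102 0.1567530593953536 0.10462873332481094
0.018 [0.3831 0.1239] [0.4291 0.1455] 205.86834451123843 206.21904606215114 205.15089294681016 0.15471036825434006 0.10391836446628527
fork [0.3872 0.1582 0.119 ] [0.434  0.1701 0.105 ] 193.80961507589433 193.57776491343012 194.2457286482847 0.1391192485880015 0.0908321482531363
[0.5215, 0.189]
0.003 [0.38   0.1215] [0.4282 0.1442] 205.4933812922273 205.6698017303973 205.15089294681016 0.1567757539018518 0.10347537857148048
0.01 [0.3814 0.1226] [0.4286 0.1448] 205.35372738005063 205.45653244611083 205.1508929468102 0.15499178222383925 0.10285893612999746
0.018 [0.3831 0.1239] [0.4291 0.1455] 205.19013504517577 205.2096484706927 205.15089294681016 0.15295411314588173 0.10215619808308492
fork [0.3872 0.1582 0.119 ] [0.434  0.1701 0.105 ] 192.91983796303643 192.20464011816318 194.2457286482847 0.1377861161509265 0.08951677638520986
tool 195.30391857973936
```

```bash
python3 -m handwheel '[[0,0,0,0,0,-0.6,0.1],[0,0,0,0,0,-0.7,0.1],[0,0,0,0,0,-0.7,0.1],[0,0,0,0,0,-0.5,0.1],[0,0,0,0,0,-0.15,0.1],[0,0,0,0,0,0,0.1],[0,0,0,0,0,0,0.1]]'
python3 - <<'E'
from h import *
s=telemetry.get_state();im=viewer.get_image("wrist");cv2.imwrite("pics/w5.png",cv2.resize(im[0:220,180:460,::-1],None,fx=2.7,fy=2.7,interpolation=cv2.INTER_CUBIC));print(s["tool_pos"],s["q"])
R=s["tool_rot"];print(np.degrees(np.arctan2(R[1,0],R[0,0]))%360)
E
```

```text
time: 8.15
tool_pos: [0.5222, 0.1914, 0.3417]
tool_rot: [[-0.901, -0.434, -0.001], [-0.434, 0.901, -0.0], [0.001, 0.0, -1.0]]
wrist_force: [-4.8, -1.2, 5.2]
opening: 0.0244
[0.5222 0.1914 0.3417] [-14.4424  28.3336 -16.2608 116.6248  12.7985  36.7785  76.5686]
205.7328828332061
```

View pics/w5.png

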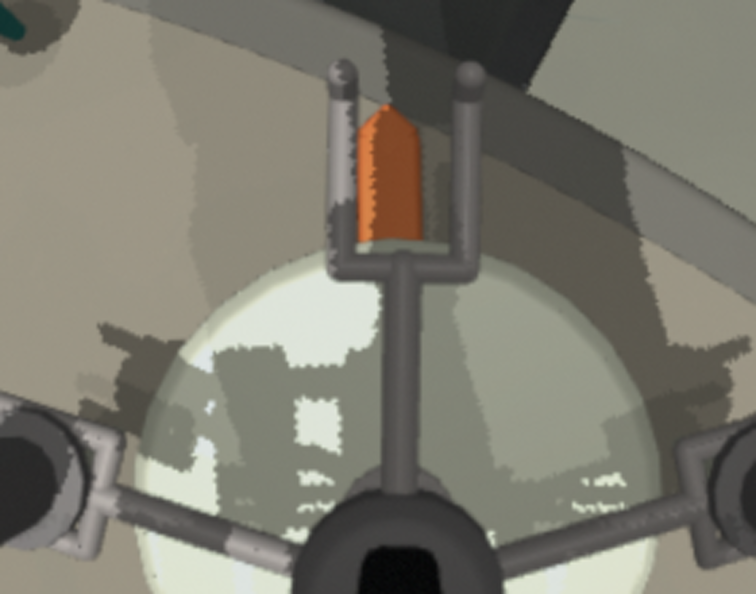

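```bash
python3 - <<'E'
from h import *
s=telemetry.get_state();R=s["tool_rot"];p=s["tool_pos"]
F=lambda x,y:(180+(x+.5)/2.7-.5,(y+.5)/2.7-.5)
t=lambda q,z:(R.T@(wray(F(*q),z,s)-p))[:2]*1000
for n,q,z in(("ptr base",(390,240),.01),("ptr base",(390,240),.018),("ptr tip",(389,105),.01),("ptr shoulder",(390,127),.01),("tipL",(343,72),.119),("tipR",(471,74),.119),("cross",(403,268),.105),("spoke",(399,480),.11),("knob",(400,550),.155),("footL",(140,480),.018),("footR",(657,480),.018)):print(n,z,t(q,z))
E
```

```text
ptr base 0.01 [104.7769  -1.3717]
ptr base 0.018 [104.0988  -1.296 ]
ptr tip 0.01 [156.7517  -1.7543]
ptr shoulder 0.01 [148.0648  -1.3811]
tipL 0.119 [138.163  -11.6589]
tipR 0.119 [137.7726  19.1273]
cross 0.105 [89.4118  2.8458]
spoke 0.11 [34.7302  1.8446]
knob 0.155 [29.0879  2.0085]
footL 0.018 [ 16.6543 -97.2236]
footR 0.018 [ 16.7405 100.8123]
```

The hook lags the pointer by about 2.2°. I'll turn 0.55 unit more, release and rise, then check from the top camera once the arm is clear.

```bash
python3 -m handwheel '[[0,0,0,0,0,-0.3,0.1],[0,0,0,0,0,-0.25,0.1],[0,0,0,0,0,0,0.1],[0,0,0,0,0,0,0.6],[0,0,0,0,0,0,0.6],[0,0,0,0,0,0,0.6],[0,0,-0.4,0,0,0,0.6],[0,0,-0.8,0,0,0,0.6],[0,0,-0.8,0,0,0,0.6],[0,0,-0.8,0,0,0,0.6],[0,0,-0.4,0,0,0,0.6],[0,0,0,0,0,0,0.6]]'
python3 - <<'E'
from h import *
s=telemetry.get_state();R=s["tool_rot"];p=s["tool_pos"];print(s["q"])
im=viewer.get_image("wrist");cv2.imwrite("pics/w6.png",im[:,:,::-1])
# rack estimate in top frame; tool-frame displacement to blue
d=R.T@(np.array([.4814,-.2632+.004,0])-p);print(d/.03, np.degrees(np.arctan2(R[1,1],R[0,1])))
E
```

```text
time: 9.4
tool_pos: [0.5231, 0.1916, 0.4397]
tool_rot: [[-0.884, -0.468, 0.003], [-0.468, 0.884, 0.001], [-0.004, -0.0, -1.0]]
wrist_force: [0.2, 0.6, -0.4]
opening: 0.0555
[-11.711   21.4905 -19.2874 110.8599   9.2827  48.921   82.0759]
[  8.3181 -12.6193  14.6326] 117.92807500186716
```

```bash
python3 -m handwheel '[[0.28,-0.42,0,0,0,0.5,0.6],[0.55,-0.84,0,0,0,0,0.6],[0.55,-0.84,0,0,0,0,0.6],[0.55,-0.84,0,0,0,0,0.6],[0.55,-0.84,0,0,0,0,0.6],[0.55,-0.84,0,0,0,0,0.6],[0.55,-0.84,0,0,0,0,0.6],[0.55,-0.84,0,0,0,0,0.6],[0.55,-0.84,0,0,0,0,0.6],[0.55,-0.84,0,0,0,0,0.6],[0.55,-0.84,0,0,0,0,0.6],[0.55,-0.84,0,0,0,0,0.6],[0.55,-0.84,0,0,0,0,0.6],[0.55,-0.84,0,0,0,0,0.6],[0.55,-0.84,0,0,0,0,0.6],[0.28,-0.42,0,0,0,0.5,0.6]]'
python3 -m handwheel '[[0,0,0,0,0,1,0.6],[0,0,0,0,0,1,0.6],[0,0,0,0,0,1,0.6],[0,0,0,0,0,1,0.6],[0,0,0,0,0,1,0.6],[0,0,0,0,0,1,0.6],[0,0,0,0,0,1,0.6],[0,0,0,0,0,1,0.6],[0,0,0,0,0,1,0.6],[0,0,0,0,0,1,0.6],[0,0,0,0,0,1,0.6],[0,0,0,0,0,1,0.6],[0,0,0,0,0,1,0.6],[0,0,0,0,0,1,0.6],[0,0,0,0,0,1,0.6],[0,0,0,0,0,1,0.6],[0,0,0,0,0,1,0.6]]'
python3 -m handwheel '[[0,0,0,0,0,1,0.6],[0,0,0,0,0,1,0.6],[0,0,0,0,0,1,0.6],[0,0,0,0,0,1,0.6],[0,0,0,0,0,1,0.6],[0,0,0,0,0,1,0.6],[0,0,0,0,0,1,0.6],[0,0,0,0,0,1,0.6],[0,0,0,0,0,1,0.6],[0,0,0,0,0,1,0.6],[0,0,0,0,0,1,0.6],[0,0,0,0,0,1,0.6],[0,0,0,0,0,1,0.6],[0,0,0,0,0,1,0.6],[0,0,0,0,0,1,0.6],[0,0,0,0,0,1,0.6],[0,0,0,0,0,0,0.6]]'
python3 - <<'E'
from h import *
s=telemetry.get_state();R=s["tool_rot"];p=s["tool_pos"];print(s["q"],p,R,np.degrees(np.arctan2(R[1,1],R[0,1])))
w=viewer.get_image("wrist")[:,:,::-1];t=viewer.get_image("top")[:,:,::-1]
cv2.imwrite("pics/w7.png",w);cv2.imwrite("pics/t7.png",t)
r=lambda a,f:cv2.resize(a,None,fx=f,fy=f,interpolation=cv2.INTER_CUBIC)
c=np.zeros((400,800,3),np.uint8);c[:,:400]=r(t[145:245,200:300],4);c[:,400:]=r(w[100:300,220:420],2);cv2.imwrite("pics/m7.png",c)
print((wproj([.4814,-.2592,.17],s)-[220,100])*2+[400,0])
E
```

```text
time: 11.05
tool_pos: [0.4643, -0.26, 0.4365]
tool_rot: [[-0.916, -0.4, -0.002], [-0.4, 0.916, 0.0], [0.002, 0.001, -1.0]]
wrist_force: [-0.7, -0.2, -0.4]
opening: 0.0556
time: 12.75
tool_pos: [0.4655, -0.2565, 0.4369]
tool_rot: [[-0.715, 0.699, -0.001], [0.699, 0.715, 0.001], [0.002, -0.0, -1.0]]
wrist_force: [-0.2, -0.2, 0.9]
opening: 0.0559
time: 14.45
tool_pos: [0.4656, -0.2565, 0.437]
tool_rot: [[0.313, 0.95, -0.001], [0.95, -0.313, 0.0], [-0.0, -0.001, -1.0]]
wrist_force: [-0.8, -0.1, -0.3]
opening: 0.0561
[  6.92    19.6218  21.1589 115.7825  -9.6328  46.3129  15.4218] [ 0.4656 -0.2565  0.437 ] [[ 0.3127  0.9498 -0.0013]
 [ 0.9498 -0.3127  0.0004]
 [-0.     -0.0014 -1.    ]] -18.22477645392593
[655.0894 214.2652]
```

View pics/m7.png

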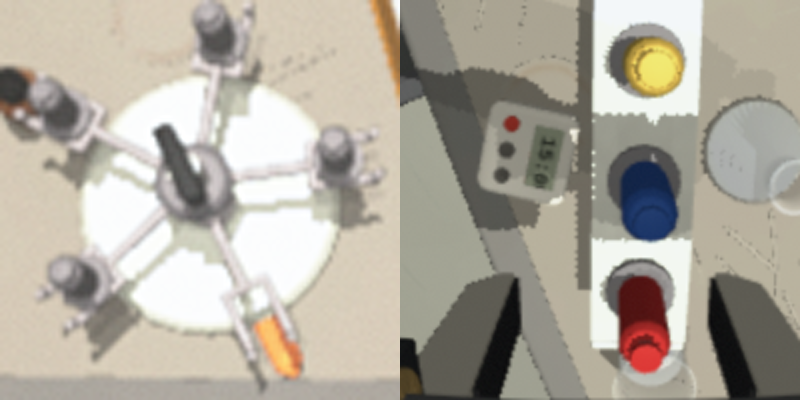

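The fork straddles the orange pointer in the top view (left half). In the wrist view the plunger tops are yellow (657,64), blue (654,221), red (646,356).

```bash
python3 - <<'E'
from h import *
s=telemetry.get_state();R=s["tool_rot"];p=s["tool_pos"]
W=lambda x,y:(220+(x-400+.5)/2-.5,100+(y+.5)/2-.5)
for n,q in dict(y=(657,64),b=(654,221),r=(646,356)).items():
    w=wray(W(*q),.169,s);print(n,w,(R.T@(w-p))/.03)
f=lambda x,y:(200+(x+.5)/4-.5,145+(y+.5)/4-.5);c1=lambda x,y,z:ray("top",f(x,y),z)
H=np.array([c1(*q,.184) for q in((45,93),(208,15),(335,140),(67,268))])
def res(v):return np.concatenate([H[i,:2]-v[:2]-.11*np.array([np.cos(v[2]+k*np.pi*.4),np.sin(v[2]+k*np.pi*.4)]) for i,k in enumerate((1,0,-1,2))])
r=least_squares(res,[.52,.188,-.2]);print(r.x[:2],"empty",np.degrees(r.x[2])-144,r.fun)
A=lambda p,c:np.degrees(np.arctan2(p[1]-c[1],p[0]-c[0]))
for c in(r.x[:2],[.5208,.1893]):
  for q in((291,376),(278,350)):print("ptr",A(c1(*q,.01),c))
E
```

```text
y [ 0.5008 -0.1997  0.169 ] [2.1651 0.5319 8.9424]
b [ 0.4802 -0.2621  0.169 ] [-0.0259  0.5229  8.9424]
r [ 0.4579 -0.3237  0.169 ] [-2.2091  0.4518  8.9425]
[0.5221 0.1875] empty -152.7010845304536 [-0.0004  0.     -0.0008  0.001  -0.0004 -0.0004  0.0017 -0.0006]
ptr -154.58503553745166
ptr -155.03160089643546
ptr -153.77557707505642
ptr -154.07843996384878
```

Blue is at (0.4805, -0.262), and both cameras agree. For hook versus pointer, I'll check numerically on the saved wrist picture w6, taken after release.

```bash
python3 - <<'E'
import cv2,numpy as np
from h import *
im=cv2.imread("pics/w6.png");h=cv2.cvtColor(im,cv2.COLOR_BGR2HSV)
m=(h[...,0]<18)&(h[...,1]>140)&(h[...,2]>60);m[140:]=0
for r in range(40,140,6):
    c=np.where(m[r])[0]; c=c[(c>250)&(c<420)]
    if len(c):print(r,c.min(),c.max())
s=dict(tool_pos=np.array([.5231,.1916,.4397]),tool_rot=np.array([[-.884,-.468,.003],[-.468,.884,.001],[-.004,0,-1]]))
s["tool_rot"]=np.linalg.svd(s["tool_rot"])[0]@np.linalg.svd(s["tool_rot"])[2]
g=cv2.cvtColor(im,cv2.COLOR_BGR2GRAY)
P=lambda x,y,z:wproj(s["tool_pos"]*[1,1,0]+s["tool_rot"]*[[1],[1],[0]]@[x,y,0]+[0,0,z],s)
for x in(100,110,125,137):print(x,P(x/1e3,0,.105),P(x/1e3,.016,.105),P(x/1e3,0,.01))
for r in range(60,110,8):print(r,g[r,295:365].tolist())
E
```

```text
58 324 333
64 320 337
70 320 337
76 320 337
82 320 337
88 320 337
100 [328.0618  92.3397] [344.081   92.4533] [327.773   97.0953]
110 [328.0651  82.5725] [344.1058  82.6956] [327.7756  89.5705]
125 [328.0684  68.0401] [344.1216  68.1769] [327.7786  78.3377]
137 [328.0696  56.5526] [344.116   56.6998] [327.7804  69.4153]
60 [128, 128, 128, 129, 128, 128, 129, 129, 127, 128, 129, 128, 128, 128, 124, 115, 128, 140, 149, 144, 129, 113, 100, 122, 127, 124, 103, 77, 75, 76, 78, 78, 89, 118, 135, 137, 136, 134, 134, 130, 121, 112, 99, 82, 69, 65, 62, 67, 72, 78, 80, 80, 76, 71, 66, 67, 67, 67, 67, 66, 67, 67, 66, 66, 66, 67, 67, 66, 67, 67]
68 [128, 128, 128, 128, 128, 128, 128, 128, 128, 128, 127, 128, 128, 127, 123, 116, 131, 142, 151, 143, 127, 110, 100, 120, 101, 107, 97, 80, 78, 78, 78, 84, 121, 140, 142, 137, 136, 137, 136, 134, 114, 86, 68, 62, 69, 69, 64, 68, 72, 80, 84, 80, 76, 72, 77, 82, 81, 81, 80, 79, 76, 71, 66, 65, 66, 67, 68, 67, 68, 67]
76 [128, 128, 127, 127, 127, 128, 128, 127, 127, 127, 128, 127, 127, 127, 121, 118, 132, 144, 151, 142, 125, 108, 102, 121, 101, 106, 94, 8
[... 789 characters left out ...]
1, 81, 81, 82, 81, 81]
100 [157, 159, 161, 163, 164, 165, 167, 167, 170, 174, 179, 184, 190, 192, 154, 128, 138, 149, 156, 148, 144, 143, 142, 143, 142, 142, 142, 142, 141, 139, 133, 118, 93, 81, 80, 77, 76, 80, 81, 80, 80, 80, 80, 80, 79, 79, 79, 78, 79, 83, 81, 78, 76, 92, 121, 122, 121, 119, 118, 117, 117, 116, 115, 114, 109, 101, 94, 90, 85, 83]
108 [213, 213, 214, 213, 214, 213, 213, 213, 213, 214, 213, 213, 213, 213, 213, 213, 213, 213, 212, 213, 213, 213, 213, 213, 213, 214, 213, 210, 183, 127, 120, 124, 100, 86, 84, 80, 76, 73, 85, 107, 120, 122, 123, 122, 122, 122, 122, 121, 122, 122, 121, 121, 122, 122, 126, 139, 143, 144, 144, 144, 143, 144, 143, 144, 144, 144, 144, 142, 140, 136]
```

Wrist: fork mid at column 329.3, pointer at 328.5. Allowing for depth, the two differ by about 0.3 mm, so they are aligned. The top-camera fit differs by about 2°, but it rests on loosely hanging pipettes. Now the grasp of blue.

```bash
python3 -m handwheel '[[-0.02,0.3,0.3,0,0,0,0.6],[0,0.21,0.6,0,0,0,0.6],[0,0,0.8,0,0,0,0.6],[0,0,0.8,0,0,0,0.6],[0,0,0.8,0,0,0,0.6],[0,0,0.6,0,0,0,0.6],[0,0,0.4,0,0,0,0.6],[0,0,0,0,0,0,0.6]]'
python3 -m handwheel '[[0,0,0,0,0,0,0.05],[0,0,0,0,0,0,0.05],[0,0,0,0,0,0,0.05],[0,0,0,0,0,0,0.05],[0,0,0,0,0,0,0.05],[0,0,0,0,0,0,0.05],[0,0,0,0,0,0,0.05]]' 18
```

```text
time: 15.35
tool_pos: [0.4802, -0.2622, 0.307]
tool_rot: [[0.31, 0.951, -0.003], [0.951, -0.31, 0.001], [0.0, -0.003, -1.0]]
wrist_force: [-0.2, -0.3, 0.4]
opening: 0.0562
time: 16.05
tool_pos: [0.4804, -0.2622, 0.3092]
tool_rot: [[0.31, 0.951, 0.001], [0.951, -0.31, -0.0], [0.0, 0.001, -1.0]]
wrist_force: [-1.0, 0.9, 5.4]
opening: 0.0254
```

Grasped: opening 25.4 mm on the 26 mm handle. Next is the lift, then the transfer.

```bash
python3 -m handwheel '[[0,0,-0.2,0,0,0,0.05],[0,0,-0.4,0,0,0,0.05],[0,0,-0.6,0,0,0,0.05],[0,0,-0.8,0,0,0,0.05],[0,0,-0.8,0,0,0,0.05],[0,0,-0.8,0,0,0,0.05],[0,0,-0.8,0,0,0,0.05],[0,0,-0.8,0,0,0,0.05],[0,0,-0.6,0,0,0,0.05],[0,0,-0.4,0,0,0,0.05],[0,0,0,0,0,0,0.05]]'
python3 - <<'E'
from h import *
s=telemetry.get_state();R=s["tool_rot"];p=s["tool_pos"];print(p,s["opening"],(R.T@([.4255,.141,p[2]]-p))/.03)
E
```

```text
time: 17.15
tool_pos: [0.4802, -0.2623, 0.4965]
tool_rot: [[0.31, 0.951, 0.003], [0.951, -0.31, -0.001], [0.0, 0.003, -1.0]]
wrist_force: [0.0, -0.0, -1.0]
opening: 0.0257
[ 0.4802 -0.2623  0.4965] 0.025724125184324903 [12.2178 -5.9    -0.0167]
```

```bash
python3 -m handwheel '[[0.3,-0.15,0,0,0,0,0.05],[0.68,-0.33,0,0,0,0,0.05],[0.68,-0.33,0,0,0,0,0.05],[0.68,-0.33,0,0,0,0,0.05],[0.68,-0.33,0,0,0,0,0.05],[0.68,-0.33,0,0,0,0,0.05],[0.68,-0.33,0,0,0,0,0.05],[0.68,-0.33,0,0,0,0,0.05],[0.68,-0.33,0,0,0,0,0.05],[0.68,-0.33,0,0,0,0,0.05],[0.68,-0.33,0,0,0,0,0.05],[0.68,-0.33,0,0,0,0,0.05],[0.68,-0.33,0,0,0,0,0.05],[0.68,-0.33,0,0,0,0,0.05],[0.68,-0.33,0,0,0,0,0.05],[0.68,-0.33,0,0,0,0,0.05],[0.68,-0.33,0,0,0,0,0.05],[0.68,-0.33,0,0,0,0,0.05],[0.35,-0.15,0,0,0,0,0.05],[0,0,0,0,0,0,0.05]]'
python3 - <<'E'
from h import *
s=telemetry.get_state();R=s["tool_rot"];p=s["tool_pos"]
im=viewer.get_image("wrist")[:,:,::-1];cv2.imwrite("pics/w8f.png",im);cv2.imwrite("pics/t8.png",viewer.get_image("top")[:,:,::-1])
cv2.imwrite("pics/w8.png",cv2.resize(im[80:300,190:460],None,fx=2.8,fy=2.7,interpolation=cv2.INTER_CUBIC))
print(p,s["q"],s["opening"],s["wrist_force"],(R.T@([.4255,.141,p[2]]-p))/.03)
for P in([.4255,.141,.105],[.4255-.0235,.141-.0124,.105]):print((wproj(P,s)-[190,80])*[2.8,2.7])
E
```

```text
time: 19.15
tool_pos: [0.4247, 0.1423, 0.494]
tool_rot: [[0.307, 0.952, -0.001], [0.952, -0.307, -0.001], [-0.001, -0.001, -1.0]]
wrist_force: [-0.2, -0.3, -0.2]
opening: 0.0254
[0.4247 0.1423 0.494 ] [-33.4946   8.6359   8.9408 120.1958  -1.7197  51.3678 -41.4705] 0.025373155785137814 [-0.1726 -0.2979 -0.1606] [-0.0341  0.0389 -0.    ]
[389.3707 269.6832]
[347.2352 310.3314]
```

View pics/w8.png

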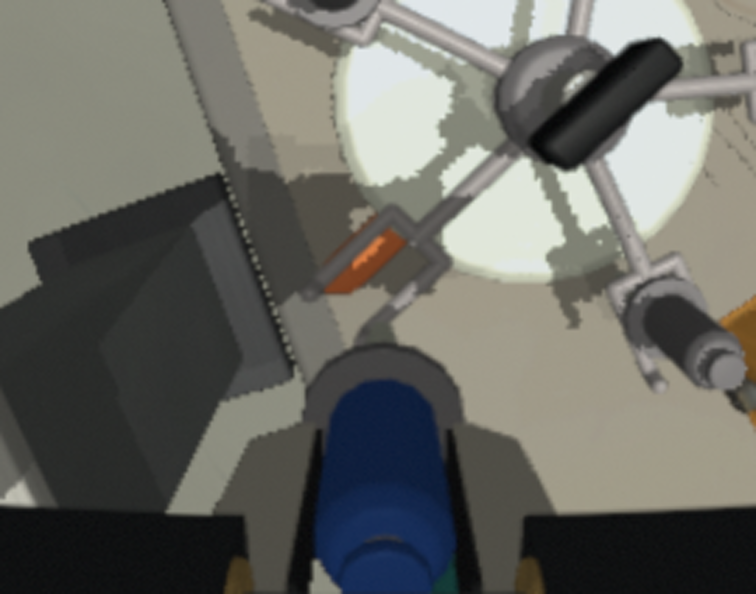

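The fork's cross-bar corners are at (400,212) and (441,262), the left tip at (311,293), and blue is held straight in the jaws. I'll work out the hook position.

```bash
python3 - <<'E'
from h import *
s=telemetry.get_state();R=s["tool_rot"];p=s["tool_pos"]
F=lambda x,y:(190+(x+.5)/2.8-.5,80+(y+.5)/2.7-.5)
a,b=wray(F(400,212),.105,s)[:2],wray(F(441,262),.105,s)[:2];t=wray(F(311,293),.119,s)[:2]
print(a,b,np.linalg.norm(a-b)*1e3,t,np.linalg.norm(t-a)*1e3)
u=(t-a)/np.linalg.norm(t-a);u2=np.array([-(b-a)[1],(b-a)[0]])/np.linalg.norm(b-a)
for v in(u,u2):
  v=v if v[0]<0 else -v
  h=(a+b)/2+.017*v;print("hook",h,np.degrees(np.arctan2(v[1],v[0]))%360,(R.T@(np.r_[h,p[2]]-p))/.03)
k=wray(F(607,100),.187,s);print("knob",k)
E
```

```text
[0.4383 0.163 ] [0.4483 0.1358] 28.98026007881224 [0.3919 0.1427] 50.6325446918481
hook [0.4277 0.1426] 203.73387251970678 [ 0.096   0.0613 -0.0001]
hook [0.4273 0.1436] 200.22804020105426 [ 0.1226  0.039  -0.0002]
knob [0.519  0.1919 0.187 ]
```

```bash
python3 -m handwheel '[[0.01,0.06,0.3,0,0,0,0.05],[0,0,0.5,0,0,0,0.05],[0,0,0.5,0,0,0,0.05],[0,0,0.5,0,0,0,0.05],[0,0,0.4,0,0,0,0.05],[0,0,0.3,0,0,0,0.05],[0,0,0.3,0,0,0,0.05],[0,0,0.3,0,0,0,0.05],[0,0,0,0,0,0,0.05]]'
python3 -m handwheel '[[0,0,0.2,0,0,0,0.05],[0,0,0.3,0,0,0,0.05],[0,0,0.3,0,0,0,0.05],[0,0,0.3,0,0,0,0.05],[0,0,0.3,0,0,0,0.05],[0,0,0.3,0,0,0,0.05],[0,0,0,0,0,0,0.05]]'
python3 - <<'E'
from h import *
s=telemetry.get_state();im=viewer.get_image("wrist")[:,:,::-1];cv2.imwrite("pics/w9.png",im);cv2.imwrite("pics/s9.png",viewer.get_image("scene")[:,:,::-1])
print(s["tool_pos"],s["wrist_force"],s["ft_torque"])
E
```

```text
time: 20.15
tool_pos: [0.4269, 0.1405, 0.4007]
tool_rot: [[0.31, 0.951, -0.001], [0.951, -0.31, -0.001], [-0.001, -0.001, -1.0]]
wrist_force: [0.1, 0.8, -0.8]
opening: 0.0256
time: 20.85
tool_pos: [0.4268, 0.1407, 0.3495]
tool_rot: [[0.31, 0.951, -0.002], [0.951, -0.31, -0.001], [-0.002, -0.001, -1.0]]
wrist_force: [0.7, 0.6, -1.4]
opening: 0.0259
[0.4268 0.1407 0.3495] [ 0.7117  0.6164 -1.3727] [-0.039   0.0845  0.0431]
```

No contact, so the nose and shaft have entered the fork cleanly. I'll lower the rest slowly.

```bash
python3 -m handwheel '[[0,0,0.2,0,0,0,0.05],[0,0,0.2,0,0,0,0.05],[0,0,0.2,0,0,0,0.05],[0,0,0.1,0,0,0,0.05],[0,0,0,0,0,0,0.05]]'
python3 -m handwheel '[[0,0,0.07,0,0,0,0.05],[0,0,0.07,0,0,0,0.05],[0,0,0,0,0,0,0.05]]'
```

```text
time: 21.45
tool_pos: [0.427, 0.1407, 0.3292]
tool_rot: [[0.31, 0.951, -0.001], [0.951, -0.31, -0.0], [-0.001, -0.001, -1.0]]
wrist_force: [-0.2, 0.4, -0.7]
opening: 0.0257
time: 21.75
tool_pos: [0.427, 0.1407, 0.3254]
tool_rot: [[0.31, 0.951, -0.0], [0.951, -0.31, -0.0], [-0.0, -0.0, -1.0]]
wrist_force: [-0.4, -0.2, -0.4]
opening: 0.0259
```

```bash
python3 -m handwheel '[[0,0,0.05,0,0,0,0.05],[0,0,0.03,0,0,0,0.05],[0,0,0,0,0,0,0.05]]'
python3 -m handwheel '[[0,0,0.04,0,0,0,0.05],[0,0,0,0,0,0,0.05]]'
```

```text
time: 22.05
tool_pos: [0.427, 0.1406, 0.3238]
tool_rot: [[0.31, 0.951, 0.0], [0.951, -0.31, 0.0], [0.001, 0.0, -1.0]]
wrist_force: [-3.2, -1.3, 13.8]
opening: 0.0257
time: 22.25
tool_pos: [0.427, 0.1406, 0.3232]
tool_rot: [[0.31, 0.951, 0.001], [0.951, -0.31, 0.001], [0.001, 0.001, -1.0]]
wrist_force: [-3.6, -2.0, 22.5]
opening: 0.0257
```

Contact came at the predicted height of 0.324. I'll ease off, open gently and rise.

```bash
python3 -m handwheel '[[0,0,-0.05,0,0,0,0.05],[0,0,0,0,0,0,0.05],[0,0,0,0,0,0,0.33],[0,0,0,0,0,0,0.4],[0,0,0,0,0,0,0.48],[0,0,0,0,0,0,0.48],[0,0,0,0,0,0,0.48]]'
python3 -m handwheel '[[0,0,-0.15,0,0,0,0.48],[0,0,-0.3,0,0,0,0.48],[0,0,-0.4,0,0,0,0.48],[0,0,-0.6,0,0,0,0.48],[0,0,-0.8,0,0,0,0.48],[0,0,-0.8,0,0,0,0.48],[0,0,-0.8,0,0,0,0.48],[0,0,-0.4,0,0,0,0.48],[0,0,0,0,0,0,0.48]]'
python3 - <<'E'
from h import *
im=viewer.get_image("wrist")[:,:,::-1];sc=viewer.get_image("scene")[:,:,::-1];t=viewer.get_image("top")[:,:,::-1]
cv2.imwrite("pics/w10.png",im);cv2.imwrite("pics/s10.png",sc);cv2.imwrite("pics/t10.png",t)
r=lambda a,w,h:cv2.resize(a,(w,h),interpolation=cv2.INTER_CUBIC)
c=np.zeros((600,800,3),np.uint8);c[:300,:400]=r(sc[165:285,200:360],400,300);c[300:,:400]=r(t[140:245,190:330],400,300);c[:300,400:]=r(im[50:350,120:520],400,300);c[300:,400:]=r(sc[120:240,320:480],400,300)
cv2.imwrite("pics/m10.png",c)
E
```

```text
time: 22.95
tool_pos: [0.4271, 0.1407, 0.3233]
tool_rot: [[0.31, 0.951, -0.0], [0.951, -0.31, -0.0], [-0.0, -0.0, -1.0]]
wrist_force: [0.0, -0.3, -0.0]
opening: 0.0443
time: 23.85
tool_pos: [0.4271, 0.1406, 0.4531]
tool_rot: [[0.31, 0.951, 0.004], [0.951, -0.31, 0.002], [0.003, 0.003, -1.0]]
wrist_force: [-1.0, 0.2, -1.1]
opening: 0.0444
```

View pics/m10.png

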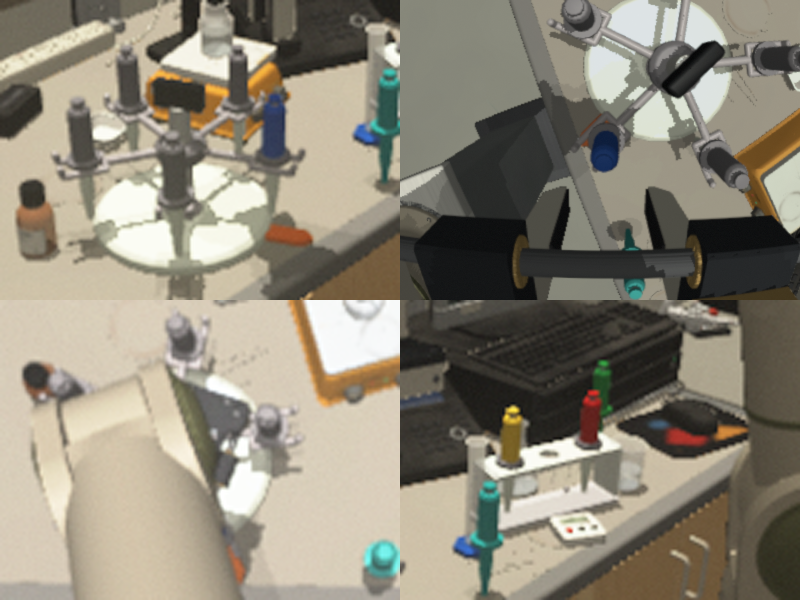

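Blue hangs upright on its hook next to the orange pointer, the four greys are still hung, and red and yellow are in the rack. The surroundings look untouched. One numeric check of the angle before handing in.

```bash
python3 - <<'E'
from h import *
s=telemetry.get_state()
im=cv2.imread("pics/w10.png");h=cv2.cvtColor(im,cv2.COLOR_BGR2HSV)
m=((h[...,0]>105)&(h[...,0]<125)&(h[...,1]>150)).astype(np.uint8);m[:150]=0;m[250:]=0
n,l,st,c=cv2.connectedComponentsWithStats(m);i=1+np.argmax(st[1:,4]);print(st[i],c[i])
for uv,z in(((325,212),.183),(c[i],.155)):
  w=wray(uv,z,s);print(w,[(np.degrees(np.arctan2(w[1]-a[1],w[0]-a[0]))%360,np.hypot(w[0]-a[0],w[1]-a[1])) for a in([.5223,.191],[.5215,.189])])
mo=((h[...,0]<14)&(h[...,1]>140)&(h[...,2]>60)).astype(np.uint8);mo[:, 400:]=0
n,l,st,c=cv2.connectedComponentsWithStats(mo);print([ (st[k],c[k]) for k in range(1,n) if st[k,4]>15])
E
```

```text
[312 181  26  40 845] [324.7657 200.9503]
[0.4234 0.1394 0.183 ] [(np.float64(207.55661302700818), np.float64(0.11154666286166001)), (np.float64(206.82528275699116), np.float64(0.10992112408762371))]
[0.4236 0.141  0.155 ] [(np.float64(206.8345886161959), np.float64(0.110663704907956)), (np.float64(206.08669510240995), np.float64(0.10905631224524782))]
[(array([302, 169,  14,  14,  20], dtype=int32), array([309.25, 175.2 ])), (array([303, 191,   5,   5,  18], dtype=int32), array([305.3333, 193.5556]))]
```

```bash
python3 -c "
from bench import env,telemetry
print(telemetry.get_state()['time'],env.sign_off())"
```

```text
the job is handed in; nothing more can be done
24.0 None
```

I turned the carousel about 93° by its knob until the empty hook stood over the orange pointer. I then took the blue pipette from the middle rack hole and lowered it onto that hook. It touched down at the predicted height, and I released it and backed off. The job was handed in at 24.0 s.

**What the last checks showed**
- **Position:** blue hangs upright, 109–112 mm from the carousel axis against 110 mm nominal. Its direction is 206–207.5°, against about 205–206° for the pointer.
- **Others:** the four grey pipettes still hang on the carousel, and red and yellow are still in the rack. The glassware and other things in view looked undisturbed. The amber bottle and the parts of the carousel under the arm were only partly visible in the last top picture.
- **Robot:** the gripper was open and clear of everything at hand-in.

**What disagreed**
- **Hook over pointer:** the wrist view after release put the hook within about 0.3 mm of the pointer. The top-camera fit to the loosely hanging grey pipettes suggested it was about 2° (4 mm) past. I trusted the wrist view.
- **Carousel axis:** the two cameras disagreed by up to 6 mm on the axis position at first. I settled it by comparing the knob with the gripper pads close up.
- **Knob grip:** the jaws read 24 mm closed on the knob, which is described as 16 mm wide. It turned with the tool all the same.
- **Touchdown force:** the collar pressed on the hook with about 22 N before I eased off.

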